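# Raise the soldering cabinet's sash to its height pointer

### The arm

A 6-joint arm with a two-finger parallel gripper is mounted at the origin on the work surface. World frame = base frame: x ahead of the robot, y to its left, z up, the work surface at z = 0. Lengths are in m, angles in rad, forces in N, time in s.
With the tool pointing down it reaches from about 0.375 to 0.9 m from the base axis. Payload 3.1 kg.
Tool frame: the origin (TCP) lies midway between the tips of the shut fingers; the grasp point (between the pads) lies 19 mm behind it (manip.tcp_to_grasp is the distance from the TCP to the grasp point, in m); z points along the fingers, y is the line along which they close (so a half turn about z gives the same grasp; the last joint's range is limited). The gripper opens to 85 mm and grips with 20 to 120 N. Pads are 22 mm wide; open, the fingers measure 114 mm over their backs; the gripper's body (76 mm by 85 mm) begins 54 mm behind the grasp point. The pads swing forward as they close: fully open they stand 13 mm farther back than shut.
Start: joints at [-1.433, 0.527, 1.433, -0, 1.181, -0.178], TCP at [0.194, -0.594, 0.231] pointing down, gripper open.
Joint ranges: [-3.08, 3.08], [-0.75, 2.2], [0.22, 2.44], [-1.43, 4.57], [0, 2.65], [-2.85, 2.85]. Speed limits (rad/s): [2.79, 2.79, 3.14, 3.14, 3.14, 3.14].

### API

Orientations are given as a unit quaternion [x, y, z, w].
In Python, from station import manip gives the robot as it stands. The module is installed in compiled form; this text tells all that it offers.
- The arm moves only by the shell command python3 -m crank 'ROWS' [OPENING] [FORCE]. ROWS is JSON, a list of rows, each a list of 2 entries, a list of its own where there are three numbers: the shift along the tool's x, y, z in cm, then the turn about the tool's z in degrees. In form: [[[x, y, z], spin], ...]. A call has 1 to 10 rows; each row is the pose to reach, as a shift and turn from the pose commanded when the call began, along the tool's axes at that moment; what a row does not reach only later rows make up. A row lasts 1/10 s, in which the tool goes at most 50 mm and 8.59 degrees, less where a joint would pass 70% of its speed; a pose out of reach is approached as far as the arm can. A call with a gripper value outside its range is refused whole. OPENING is the finger opening in cm, from 0 to 8.54, set as the call begins (- or left out, the last holds). The fingers move at their own pace and stop on an object; FORCE is the grip in N (left out, the last holds). Time passes only in rows, so rows that repeat a pose let the fingers close. It gives the time, the measured TCP pose, the force and the opening at its end, in the units of the state.
- manip.sense(): the state, without advancing time (a new reading comes with each control period).
- manip.snapshot(name): name is "scene" or "top" or "wrist"; returns the picture (480x640x3 uint8, red, green, blue); there is no depth.
- manip.camera_params(name): a dict with "fx", "fy", "cx", "cy" (pixels), "pose" (4x4, takes a point from camera to world coordinates). Camera axes: x right, y up, looking along -z (the intrinsics and any distortion apply to the point x, -y, -z); pixel columns grow to the right and rows downward; lengths in m; the calibration is good to about 2 mm. A picture is of the moment at which its call begins: read the wrist's pose just before it. camera_params takes no time and is no camera call; for the wrist camera it gives the pose at the moment of the call.
- manip.sign_off(): hands the job in, once; it reports no verdict.
The state is a dict: "t": time; "q": joint angles; "qd": joint speeds; "tau": joint torques, N m; "tcp_pos": TCP position; "tool_rot": TCP orientation; "force": force on the tool from outside, world axes, zero at the start; "ft_torque": the same for the moment, N m; "finger_gap": opening from 0.0 (shut) to 1.0 (fully open).
Only numpy, scipy, OpenCV 4.12 (cv2) and the standard library are available. Lean on these libraries where they do the work, as an engineer would, in place of code of your own. Each camera call takes 0.05 s, during which the arm holds its last target. There are 200 camera calls.

### The job

Open the soldering cabinet on the desk for work: put the fingertips under the lip along the bottom of its clear sliding window and push the window gently up until the lip is level with the pointer clamped on the left column; stop there, do not run well past it. Then take the hand away and leave the window standing at that height. Only push, do not pinch the lip, and leave everything else on the desk where it is.

Things in the scene. Friction and masses are not known exactly. Their poses are not given: they have to be found in the camera images.
- sash (a joint): height of the sliding window above its closed position, in m: 0 closed on the sill, 0.210 at the upper stop. It starts somewhere between shut and 40 mm open. The window (about 0.8 kg) slides straight up between two columns and is balanced by weights inside them, so it stays wherever it is left and takes about 2 to 5 N to push up or down.
- lip: the lip of the sliding window: a plain aluminium strip along its lower edge, 410 mm long, 10 mm thick, standing out 46 mm in front of the clear pane, towards the robot. Origin: middle of the lip's front edge, half-way up its thickness (underside 5 mm lower). x points level into the cabinet, y level along the lip to the left, z up. With the window shut the origin is 109 mm above the desk.
- cabinet: the soldering cabinet, fixed: 500 mm wide, 280 mm deep, 440 mm high. Origin: on the desk, under its middle; axes as for the lip. Its base, 100 mm high, has an upright front 43 mm behind the lip's front edge; below and in front of the lip is free space down to the desk. Two columns, 30 mm wide and 580 mm high, begin 15 mm beyond the lip's ends, with their fronts 28 mm behind its front edge.
- pane: the rest of the sliding window: clear pane 426 mm wide and 256 mm high with its rails, and the upper face of the lip. Origin: middle of the pane's lower edge, 48 mm behind the lip's front edge and 7 mm below the lip's origin. Axes as for the lip.
- pointer: height mark: a dark steel clamp 30 mm high round the front and outer side of the left (+y) column, with a flat tongue (8 mm thick) at mid-height that stands out 40 mm towards the robot beside the lip's end, and a black clamp screw outside. Origin: on the column's axis at the tongue's height, so the lip is level with it when both origins are equally high. Axes as for the lip. Fixed, 80 to 185 mm above the shut lip.
- flux_bottle: bystander: white plastic bottle with a black cap, 42 mm diameter, 105 mm high, standing near the left end of the lip. Origin: centre of its underside.
- solder_reel: bystander: reel of solder standing flat, 60 mm diameter, 40 mm high, near the right end of the lip. Origin: centre of its underside.
- mug: bystander: white mug, 82 mm diameter, 95 mm high, handle at its own +y, left of the cabinet's front. Origin: centre of its underside.
- mouse: bystander: black computer mouse, 105 x 60 x 28 mm. Origin: centre of its underside.
- screwdriver: bystander: screwdriver lying along its own x, 160 mm long with its handle. Origin: on the desk under it.
- tip_tin: bystander: low round metal tin, 64 mm diameter, 50 mm high. Origin: centre of its underside.

How it is judged:
By the outcome, as a careful person would: the job done as asked, in the order asked, and still so for the second after the job is handed in, with the robot touching nothing.
It also fails if it takes over 37 s, if anything falls off the work surface, if the arm or the gripper's body presses on something with over 40 N, if the wrist force passes 120 N, or if a joint passes its speed limit or range.

## Working session

There is one attempt and no reset: what is moved stays moved. The work goes in short steps, Python scripts to look and compute and a shell command to move; the robot and the scene stay as the last step left them, time stands still between calls to the robot, and variables do not carry over. Pictures are saved under pics/ and viewed, on a budget of 10 in all, crops included, one or two more only if the job needs it, and the job is handed in when it is done.

```bash
mkdir -p pics; cat > h.py <<'E'
from station import manip
import numpy as np, cv2
def snap(n,f):
    p=manip.camera_params(n); im=manip.snapshot(n); cv2.imwrite('pics/'+f,im[:,:,::-1]); np.save('pics/'+f+'.npy',np.array([p['fx'],p['fy'],p['cx'],p['cy'],*np.array(p['pose']).ravel()])); return p
def ray(f,u,v):
    a=np.load('pics/'+f+'.npy'); P=a[4:].reshape(4,4); d=P[:3,:3]@np.array([(u-a[2])/a[0],-(v-a[3])/a[1],-1]); return P[:3,3],d/np.linalg.norm(d)
def tri(*obs):
    A=0;b=0
    L=[ray(*o) for o in obs]
    for o,d in L:
        M=np.eye(3)-np.outer(d,d);A=A+M;b=b+M@o
    x=np.linalg.solve(A,b); return x,[np.linalg.norm((np.eye(3)-np.outer(d,d))@(x-o)) for o,d in L]
def onz(f,u,v,z):
    o,d=ray(f,u,v); return o+d*(z-o[2])/d[2]
def proj(f,X):
    a=np.load('pics/'+f+'.npy'); P=a[4:].reshape(4,4); c=P[:3,:3].T@(np.array(X)-P[:3,3]); return a[2]-a[0]*c[0]/c[2],a[3]+a[1]*c[1]/c[2]
E
python3 - <<'E'
from h import *
for n in('scene','top'):
    p=snap(n,n+'0.png');print(n,p)
s=manip.sense();print(s)
E
```

```text
scene {'fx': 539.4755140427552, 'fy': 539.4755140427552, 'cx': 312.94862025926375, 'cy': 240.51293395933206, 'pose': array([[-0.99330893,  0.07562256, -0.08728455,  0.41620623],
       [-0.11511364, -0.70908963,  0.69565849,  0.78811429],
       [-0.00928509,  0.70105144,  0.71305026,  1.01992412],
       [ 0.        ,  0.        ,  0.        ,  1.        ]])}
top {'fx': 520.0863656720576, 'fy': 520.0863656720576, 'cx': 319.24242376176693, 'cy': 235.32029737617742, 'pose': array([[ 0.00218688,  0.98590207, -0.16730906,  0.28029593],
       [-0.99976739,  0.00574548,  0.02078855,  0.01856557],
       [ 0.02145675,  0.16722468,  0.9856853 ,  1.50592637],
       [ 0.        ,  0.        ,  0.        ,  1.        ]])}
{'t': 0.1, 'q': array([-1.43351061e+00,  5.28377945e-01,  1.43378516e+00,  1.71564360e-05,
        1.18140456e+00, -1.78520912e-01]), 'qd': array([ 0.00079716, -0.00215494, -0.0020895 ,  0.00079717,  0.00170351,
       -0.00058985]), 'tau': array([-3.42913700e-04, -4.43302917e+01, -1.78586322e+01, -2.06362483e-04,
        3.92551854e-03,  8.60217071e-07]), 'tcp_pos': array([ 0.19404441, -0.59343122,  0.23042507]), 'tool_rot': array([ 9.87559185e-01,  1.57244653e-01,  2.82896864e-05, -9.87131631e-04]), 'force': array([-0.47114856,  0.59341144,  0.24669523]), 'ft_torque': array([ 0.00783149,  0.05043604, -0.04226461]), 'finger_gap': 0.9983126864603041}
```

View pics/scene0.png

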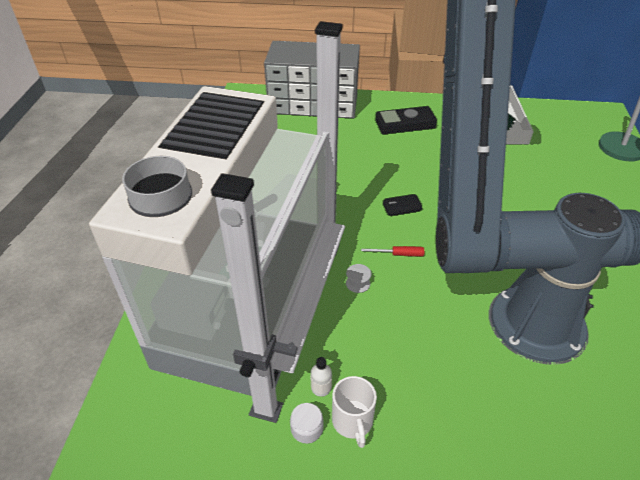

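View pics/top0.png

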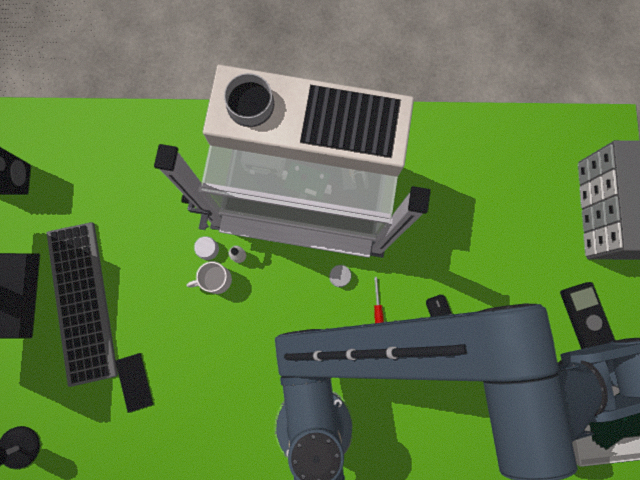

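The scene picture shows the cabinet with the pointer at about (270,355) and the lip's left end at about (293,368). The bottle is at (321,378), the reel at (359,278). In the top view the lip's front edge runs from about (217,231) to (372,255). I'll enlarge both for measuring.

```bash
python3 - <<'E'
import cv2,numpy as np
a=cv2.imread('pics/scene0.png')[210:410,220:380]; b=cv2.imread('pics/top0.png')[180:300,170:430]
a=cv2.resize(a,None,fx=3,fy=3,interpolation=cv2.INTER_CUBIC)  #480x600
cv2.imwrite('pics/c1.png',a)
b=cv2.resize(b,None,fx=3,fy=3,interpolation=cv2.INTER_CUBIC);cv2.imwrite('pics/c2.png',b)
E
```

```text
(no output)
```

View pics/c1.png

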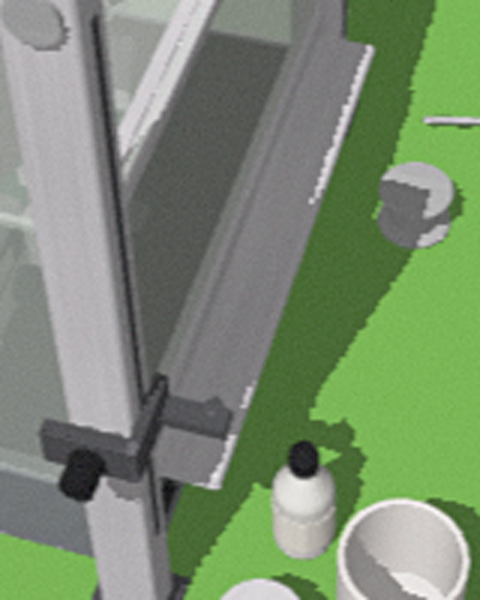

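View pics/c2.png

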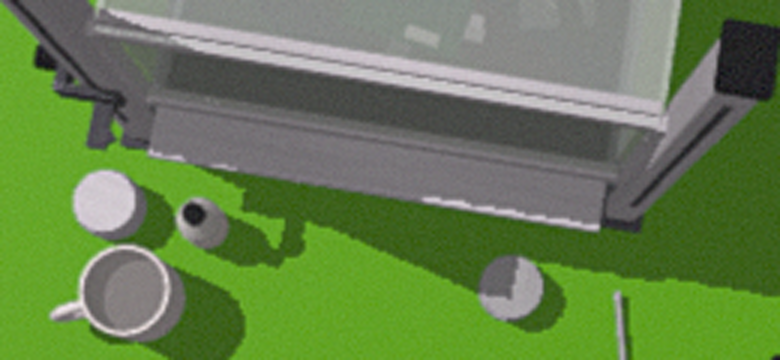

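```bash
python3 - <<'E'
from h import *
S,T='scene0.png','top0.png'
c=lambda u,v:(S,220+u/3,210+v/3)
t=lambda u,v:(T,170+u/3,180+v/3)
L,e=tri(c(218,487),t(150,155));print('lipL',L,e)
R,e=tri(c(372,47),t(599,229));print('lipR',R,e)
d=L-R;print(np.linalg.norm(d),np.degrees(np.arctan2(d[1],d[0])))
P,e=tri(c(226,420),t(99,147));print('tip',P,e)
for n,o,p,z in(('bottle',c(304,450),t(194,213),.105),('reel',c(425,185),t(517,283),.04),('tin',c(260,600),t(105,200),.05)):
    x,e=tri(o,p);print(n,x,e,onz(*p,z))
print('scrw',onz(*t(620,295),.005),'mug',onz(*t(126,292),.095))
E
```

```text
lipL [0.52486044 0.25778642 0.11499467] [np.float64(9.018214039764817e-06), np.float64(9.018214039792945e-06)]
lipR [ 0.45834873 -0.14630236  0.12122234] [np.float64(0.00047564292184227035), np.float64(0.0004756429218424723)]
0.4095733610349734 80.65310762122552
tip [0.51217816 0.2806591  0.227954  ] [np.float64(0.000699108619252102), np.float64(0.0006991086192519599)]
bottle [0.47405845 0.21823933 0.10400405] [np.float64(0.000256040680681285), np.float64(0.0002560406806814351)] [0.47366374 0.21811766 0.105     ]
reel [ 0.4125131  -0.07721186  0.03971218] [np.float64(0.005194131414674652), np.float64(0.005194131414674713)] [ 0.41766241 -0.07787273  0.04      ]
tin [0.49187975 0.3062993  0.06607061] [np.float64(0.0010842609547124151), np.float64(0.0010842609547124548)] [0.49313816 0.30958409 0.05      ]
scrw [ 0.40976431 -0.1795983   0.005     ] mug [0.40290776 0.27850608 0.095     ]
```

The lip's front centre is at about (0.492, 0.056, 0.118), its x axis at -9.4°, and the sash is about 9 mm open. The pointer is at z ≈ 0.228. The moves can only spin a downward-pointing tool, so I'll test whether the tool tilts at the reach limit, well clear of everything.

```bash
python3 -m crank '[[[0,0,-5],0],[[0,0,-10],0],[[0,0,-15],0],[[0,0,-20],0],[[0,0,-25],0],[[0,0,-30],0],[[0,0,-35],0],[[0,0,-40],0],[[0,0,-45],0],[[0,0,-50],0]]' 0; python3 -c "
from station import manip
s=manip.sense();print(s['t'],s['q'].round(3),s['tcp_pos'],s['tool_rot'].round(3))"
```

```text
t: 1.1
tcp_pos: [0.1927, -0.5893, 0.7274]
tool_rot: [0.988, 0.157, 0.0, 0.002]
force: [18.4, -39.1, 106.6]
finger_gap: 0.001
1.1 [-1.435e+00  4.780e-01  2.170e-01  1.000e-03  2.443e+00 -1.790e-01] [ 0.19269486 -0.58926397  0.72742747] [0.988 0.157 0.    0.002]
```

```bash
python3 -m crank '[[[0,0,0],0],[[0,0.5,0],0],[[0,2,0],0],[[0,4,0],0],[[0,6,0],0],[[0,7.5,0],0],[[0,8,0],0]]'; python3 -c "
from station import manip
s=manip.sense();print(s['t'],s['q'].round(3),s['tcp_pos'],s['tool_rot'].round(3))"
```

```text
t: 1.8
tcp_pos: [0.2081, -0.6373, 0.6889]
tool_rot: [0.987, 0.157, 0.002, 0.013]
force: [0.3, 0.2, -0.4]
finger_gap: -0.0
1.8 [-1.424  0.538  0.22   0.007  2.358 -0.164] [ 0.20808231 -0.63730322  0.68886141] [0.987 0.157 0.002 0.013]
```

```bash
python3 -m crank '[[[0,1,0],0],[[0,3,0],0],[[0,6,0],0],[[0,10,0],0],[[0,14,0],0],[[0,18,0],0],[[0,22,0],0],[[0,25,0],0],[[0,27,0],0],[[0,28,0],0]]'; python3 -c "
from station import manip
s=manip.sense();print(s['t'],s['q'].round(3),s['q'][[1,2,4]].sum()-np.pi if 0 else s['q'][[1,2,4]].sum()-3.14159,s['tcp_pos'],s['tool_rot'].round(3))"
```

```text
t: 2.8
tcp_pos: [0.2397, -0.7336, 0.5914]
tool_rot: [0.987, 0.157, 0.005, 0.029]
force: [-0.1, -1.1, 0.1]
finger_gap: 0.006
2.8 [-1.403  0.678  0.219  0.011  2.186 -0.141] -0.05895814918717335 [ 0.23971642 -0.73362384  0.5914312 ] [0.987 0.157 0.005 0.029]
```

```bash
python3 -m crank '[[[0,-1,1],0],[[0,-3,3],0],[[0,-6,5],0],[[0,-9,7],0],[[0,-11,8],0],[[0,-12,8],0]]'; python3 -c "
from station import manip
s=manip.sense();print(s['t'],s['q'].round(3),s['q'][[1,2,4]].sum()-3.14159,s['tcp_pos'],s['tool_rot'].round(3))"
```

```text
t: 3.4
tcp_pos: [0.2034, -0.6214, 0.5045]
tool_rot: [0.987, 0.157, 0.005, 0.028]
force: [-0.8, 1.1, -0.3]
finger_gap: 0.001
3.4 [-1.43   0.383  0.951  0.011  1.751 -0.173] -0.05632358807942728 [ 0.20342738 -0.6214187   0.50449806] [0.987 0.157 0.005 0.028]
```

The tilt carries over into the commanded pose, so I can build it up by overreaching. I'll do that above the cabinet, along the lip's x direction, where there is free space.

```bash
python3 -m crank '[[[1,-0.5,-1],3],[[4,-2,-3],6],[[8,-4.5,-5.5],10],[[12,-7,-8],14],[[16,-9.5,-10],18],[[20,-12,-12],22],[[24,-14.5,-14],25],[[28,-17,-15],27],[[31,-19,-15.5],27],[[32,-20,-15.5],27]]' && python3 - <<'E'
from h import *
s=manip.sense();print(s['t'],s['q'].round(3),s['tcp_pos'])
R=__import__('scipy.spatial.transform',fromlist=['Rotation']).Rotation.from_quat(s['tool_rot']).as_matrix();print(R.round(3))
print(R.T@(np.array([.64,-.105,.66])-s['tcp_pos']))
E
```

```text
t: 4.4
tcp_pos: [0.4457, -0.3229, 0.6511]
tool_rot: [0.997, -0.075, 0.014, 0.029]
force: [0.7, -0.4, -0.1]
finger_gap: -0.0
4.4 [-0.817  0.217  0.826 -0.027  2.038  0.891] [ 0.44570251 -0.32292811  0.65112003]
[[ 0.988 -0.15   0.024]
 [-0.149 -0.987 -0.061]
 [ 0.033  0.056 -0.998]]
[ 0.15992639 -0.24381048 -0.01740761]
```

```bash
python3 -m crank '[[[0.5,-1,0],0],[[2,-4,-0.5],0],[[4.5,-8,-1],0],[[7,-12,-1.5],0],[[9.5,-16,-2],0],[[12,-20,-2],0],[[14,-23,-2],0],[[15,-24.5,-2],0],[[15,-25,-2],0]]' && python3 -m crank '[[[1,0,-1],0],[[3,0,-3],0],[[6,0,-6],0],[[9,0,-9],0],[[12,0,-12],0],[[15,0,-15],0],[[17,0,-17],0],[[18,0,-18],0]]' && python3 - <<'E'
from h import *
s=manip.sense();print(s['t'],s['q'].round(3),s['tcp_pos'])
R=__import__('scipy.spatial.transform',fromlist=['Rotation']).Rotation.from_quat(s['tool_rot']).as_matrix();print(R.round(3))
E
```

```text
t: 5.3
tcp_pos: [0.6316, -0.1009, 0.6567]
tool_rot: [0.997, -0.077, 0.01, 0.028]
force: [-0.6, -1.0, 0.0]
finger_gap: -0.003
t: 6.1
tcp_pos: [0.6666, -0.1019, 0.6939]
tool_rot: [0.996, -0.077, 0.026, 0.029]
force: [0.2, 0.8, -0.3]
finger_gap: -0.0
6.1 [-0.297  0.531  0.22  -0.063  2.326  1.384] [ 0.66662487 -0.10189332  0.69392459]
[[ 0.987 -0.155  0.047]
 [-0.152 -0.986 -0.063]
 [ 0.056  0.055 -0.997]]
```

```bash
cat > st.py <<'E'
from h import *
from scipy.spatial.transform import Rotation
s=manip.sense();R=Rotation.from_quat(s['tool_rot']).as_matrix()
print(s['t'],s['q'].round(3),s['tcp_pos'].round(4),s['force'].round(1));print(R.round(3))
E
python3 -m crank '[[[5,0,-5],0],[[30,0,-30],0],[[60,0,-60],0],[[60,0,-60],0],[[60,0,-60],0],[[60,0,-60],0]]'; python3 st.py
```

```text
t: 6.7
tcp_pos: [0.6719, -0.0981, 0.6975]
tool_rot: [0.996, -0.077, 0.039, 0.031]
force: [0.4, 0.1, 0.3]
finger_gap: 0.002
6.7 [-0.29   0.527  0.219 -0.058  2.305  1.394] [ 0.6719 -0.0981  0.6975] [0.4 0.1 0.3]
[[ 0.985 -0.155  0.074]
 [-0.15  -0.986 -0.067]
 [ 0.083  0.055 -0.995]]
```

About 0.0045 rad of tilt per row. I'll hold this overreach for about 12 s to get roughly 30°, which is still within the time limit.

```bash
python3 -m crank '[[[5,0,-5],0],[[60,0,-55],0],[[60,0,-55],0],[[60,0,-55],0],[[60,0,-55],0],[[60,0,-55],0],[[60,0,-55],0],[[60,0,-55],0],[[60,0,-55],0],[[60,0,-55],0]]'; python3 st.py;  python3 -m crank '[[[5,0,-4],0],[[60,0,-50],0],[[60,0,-50],0],[[60,0,-50],0],[[60,0,-50],0],[[60,0,-50],0],[[60,0,-50],0],[[60,0,-50],0],[[60,0,-50],0],[[60,0,-50],0]]'; python3 st.py
```

```text
t: 7.7
tcp_pos: [0.6808, -0.0947, 0.6987]
tool_rot: [0.995, -0.076, 0.054, 0.032]
force: [-0.7, -0.6, 0.1]
finger_gap: 0.002
7.7 [-0.283  0.526  0.219 -0.053  2.276  1.404] [ 0.6808 -0.0947  0.6987] [-0.7 -0.6  0.1]
[[ 0.982 -0.155  0.103]
 [-0.148 -0.986 -0.072]
 [ 0.113  0.055 -0.992]]
t: 8.7
tcp_pos: [0.6945, -0.0937, 0.6956]
tool_rot: [0.994, -0.076, 0.069, 0.033]
force: [0.2, -0.5, -0.2]
finger_gap: 0.003
8.7 [-0.277  0.533  0.219 -0.048  2.24   1.414] [ 0.6945 -0.0937  0.6956] [ 0.2 -0.5 -0.2]
[[ 0.979 -0.155  0.132]
 [-0.146 -0.986 -0.077]
 [ 0.143  0.056 -0.988]]
```

```bash
python3 -m crank '[[[60,0,-45],0]]' >/dev/null; python3 st.py|tail -1;  python3 -m crank '[[[60,0,-45],0]]' >/dev/null; python3 st.py|tail -1; python3 -m crank '[[[60,0,-45],0],[[60,0,-45],0]]' >/dev/null; python3 st.py|tail -1; python3 -m crank '[[[60,0,-45],0],[[60,0,-45],0],[[60,0,-45],0]]' >/dev/null; python3 st.py
```

```text
[ 0.169  0.056 -0.984]]
 [ 0.197  0.056 -0.979]]
 [ 0.23   0.057 -0.972]]
9.4 [-0.275  0.512  0.219 -0.029  2.143  1.426] [ 0.7143 -0.0934  0.7162] [ 0.3 -0.  -0.9]
[[ 0.956 -0.156  0.247]
 [-0.136 -0.986 -0.095]
 [ 0.259  0.057 -0.964]]
```

Single-row calls give about 1.6° each, which is much faster.

```bash
exec 3>/dev/null; python3 -m crank '[[[60,0,-35],0]]' >&3; python3 -m crank '[[[60,0,-32],0]]'>&3; python3 -m crank '[[[60,0,-30],0]]'>&3; python3 -m crank '[[[60,0,-26],0]]'>&3; python3 -m crank '[[[60,0,-23],0]]'>&3; python3 -m crank '[[[60,0,-20],0]]'>&3; python3 st.py;  python3 -m crank '[[[60,0,-17],0]]'>&3;python3 -m crank '[[[60,0,-14],0]]'>&3;python3 -m crank '[[[60,0,-11],0]]'>&3;python3 -m crank '[[[60,0,-8],0]]'>&3; python3 -m crank '[[[60,0,-5],0]]'>&3; python3 -m crank '[[[60,0,-3],0]]'>&3; python3 -m crank '[[[60,0,0],0]]'>&3; python3 st.py
```

```text
10.0 [-0.272  0.515  0.219 -0.004  1.965  1.441] [ 0.7654 -0.0992  0.7319] [ 0.1 -0.3 -0.9]
[[ 0.898 -0.156  0.411]
 [-0.117 -0.986 -0.118]
 [ 0.424  0.058 -0.904]]
10.7 [-0.267  0.557  0.219  0.02   1.711  1.451] [ 0.8482 -0.1108  0.7374] [ 0.5  0.3 -0.3]
[[ 0.79  -0.156  0.592]
 [-0.09  -0.986 -0.141]
 [ 0.606  0.059 -0.793]]
```

```bash
python3 - <<'E'
import numpy as np
from scipy.optimize import least_squares,differential_evolution
from scipy.spatial.transform import Rotation as Ro
D=[([-1.4335,.52838,1.43378,0,1.1814,-.1785],[.19404,-.59343,.23043]),
([-1.435,.478,.217,.001,2.443,-.179],[.1927,-.5893,.7274]),
([-1.424,.538,.22,.007,2.358,-.164],[.2081,-.6373,.6889]),
([-1.403,.678,.219,.011,2.186,-.141],[.2397,-.7336,.5914]),
([-1.43,.383,.951,.011,1.751,-.173],[.2034,-.6214,.5045]),
([-.817,.217,.826,-.027,2.038,.891],[.4457,-.3229,.6511]),
([-.297,.531,.22,-.063,2.326,1.384],[.6666,-.1019,.6939]),
([-.29,.527,.219,-.058,2.305,1.394],[.6719,-.0981,.6975]),
([-.277,.533,.219,-.048,2.24,1.414],[.6945,-.0937,.6956]),
([-.275,.512,.219,-.029,2.143,1.426],[.7143,-.0934,.7162]),
([-.272,.515,.219,-.004,1.965,1.441],[.7654,-.0992,.7319]),
([-.267,.557,.219,.02,1.711,1.451],[.8482,-.1108,.7374])]
def fk(p,q):
    r0,h,L1,L2,a,b,off,Lt=p
    Rz=lambda t:Ro.from_euler('z',t).as_matrix(); Ry=lambda t:Ro.from_euler('y',t).as_matrix()
    R1=Rz(q[0]);x=R1@[r0,off,h];R=R1@Ry(q[1]);x=x+R@[0,0,L1];R=R@Ry(q[2]);x=x+R@[a,0,L2];R=R@Rz(q[3])@Ry(q[4]);x=x+R@[b,0,Lt];return x,R
f=lambda p:np.concatenate([fk(p,q)[0]-x for q,x in D])
for sg in(0,):
    s=least_squares(f,[.05,.35,.45,.4,.1,0,0,.3]);print(s.x.round(4),np.abs(s.fun).max())
P=s.x;np.save('fk.npy',P)
# reachability: TCP targets, tilt th at az -12deg
for y in(.06,.10,.14):
  X0=np.array([.4916+(y-.0557)*.1646+.012,y,0])
  for z in(.085,.2):
    for th in(15,20,25,30,35,40,45):
        t=np.radians(th);az=np.radians(-13);d=np.array([np.sin(t)*np.cos(az),np.sin(t)*np.sin(az),-np.cos(t)])
        X=X0+[0,0,z]
        lo=[-3,-.74,.23,-1.4,.01];hi=[3,2.19,2.43,4.5,2.64]
        best=min((least_squares(lambda q:np.concatenate([fk(P,q)[0]-X,.3*(fk(P,q)[1][:,2]-d)]),g,bounds=(lo,hi)) for g in([.3,-.3,2,0,1],[.3,.3,1.5,0,.8])),key=lambda r:r.cost)
        print(y,z,th,(best.cost**.5*1000).round(2),best.x.round(2))
E
```

```text
[0.0008 0.2748 0.5877 0.3918 0.1141 0.0008 0.1111 0.2969] 0.00022960093877376353
0.06 0.085 15 0.0 [-0.08  0.58  2.03 -0.14  0.28]
0.06 0.085 20 0.0 [-0.07  0.58  2.09 -0.41  0.13]
0.06 0.085 25 4.95 [-0.06  0.59  2.13 -1.4   0.07]
0.06 0.085 30 20.81 [-0.04  0.57  2.12 -1.4   0.09]
0.06 0.085 35 36.66 [-0.03  0.56  2.11 -1.4   0.11]
0.06 0.085 40 52.48 [-0.01  0.54  2.1  -1.4   0.14]
0.06 0.085 45 68.23 [ 0.02  0.53  2.1  -1.4   0.17]
0.06 0.2 15 0.0 [-0.08  0.34  1.93 -0.07  0.61]
0.06 0.2 20 0.0 [-0.07  0.33  1.99 -0.12  0.47]
0.06 0.2 25 0.0 [-0.06  0.33  2.05 -0.21  0.34]
0.06 0.2 30 0.0 [-0.05  0.33  2.11 -0.46  0.2 ]
0.06 0.2 35 0.0 [-0.04  0.34  2.17 -1.39  0.11]
0.06 0.2 40 15.68 [-0.02  0.33  2.17 -1.4   0.13]
0.06 0.2 45 31.5 [-0.01  0.31  2.16 -1.4   0.15]
0.1 0.085 15 0.0 [ 0.01  0.59  1.99 -0.2   0.31]
0.1 0.085 20 0.0 [ 0.03  0.59  2.05 -0.5   0.18]
0.1 0.085 25 1.35 [ 0.05  0.6   2.1  -1.4   0.12]
0.1 0.085 30 17.01 [ 0.07  0.59  2.09 -1.4   0.15]
0.1 0.085 35 32.63 [ 0.09  0.58  2.08 -1.4   0.18]
0.1 0.085 40 48.17 [ 0.12  0.57  2.07 -1.4   0.22]
0.1 0.085 45 63.6 [ 
[... 359 characters left out ...]
24]
0.14 0.085 15 0.0 [ 0.1   0.6   1.95 -0.24  0.36]
0.14 0.085 20 0.0 [ 0.12  0.6   2.   -0.52  0.24]
0.14 0.085 25 0.0 [ 0.14  0.61  2.06 -1.2   0.16]
0.14 0.085 30 12.12 [ 0.17  0.61  2.06 -1.4   0.19]
0.14 0.085 35 27.41 [ 0.2   0.6   2.05 -1.4   0.24]
0.14 0.085 40 42.57 [ 0.23  0.6   2.03 -1.4   0.29]
0.14 0.085 45 57.56 [ 0.26  0.6   2.01 -1.4   0.35]
0.14 0.2 15 0.0 [ 0.1   0.38  1.86 -0.14  0.66]
0.14 0.2 20 0.0 [ 0.12  0.37  1.91 -0.23  0.54]
0.14 0.2 25 0.0 [ 0.14  0.37  1.97 -0.38  0.42]
0.14 0.2 30 0.0 [ 0.16  0.37  2.02 -0.65  0.32]
0.14 0.2 35 0.0 [ 0.19  0.38  2.08 -1.14  0.26]
0.14 0.2 40 8.85 [ 0.21  0.39  2.09 -1.4   0.28]
0.14 0.2 45 24.32 [ 0.24  0.38  2.08 -1.4   0.32]
```

```bash
cat > kin.py <<'E'
import numpy as np
from scipy.optimize import least_squares
from scipy.spatial.transform import Rotation as Ro
P=np.load('fk.npy')
Rz=lambda t:Ro.from_euler('z',t).as_matrix(); Ry=lambda t:Ro.from_euler('y',t).as_matrix()
def fk(q,p=P):
    r0,h,L1,L2,a,b,off,Lt=p
    R1=Rz(q[0]);x=R1@[r0,off,h];R=R1@Ry(q[1]);x=x+R@[0,0,L1];R=R@Ry(q[2]);x=x+R@[a,0,L2];R=R@Rz(q[3])@Ry(q[4]);x=x+R@[b,0,Lt];return x,R
lo=np.array([-3,-.74,.23,-1.4,.01]);hi=np.array([3,2.19,2.43,4.5,2.64])
def dirv(th,az):
    t,az=np.radians([th,az]);return np.array([np.sin(t)*np.cos(az),np.sin(t)*np.sin(az),-np.cos(t)])
def ik(X,d,g,lo=lo,hi=hi):
    r=least_squares(lambda q:np.concatenate([fk(q)[0]-X,.3*(fk(q)[1][:,2]-d)]),np.clip(g,lo+.001,hi-.001),bounds=(lo,hi));return r.x,r.cost**.5*1000
E
python3 - <<'E'
from kin import *
for y in(-.1,-.05,0.,.05):
  for th in(38,45,52,60):
    d=dirv(th,-13);out=[]
    for z in(.09,.22):
        X=np.array([.4916+(y-.0557)*.1646+.02,y,z]);l=lo.copy();l[3]=1.6
        b=min((ik(X,d,g,l) for g in([-.3,.3,2.2,3,.5],[-.3,.6,2,2.5,.3],[-.2,.2,2.3,3,1])),key=lambda r:r[1]);out+=[round(b[1],1),b[0].round(2)]
    print(y,th,*out)
# continuous path, tilt 38 / 45
for y in(-.1,-.05,0.):
 for th in(38,45):
  q=np.array([-.3,0.2,1.2,.1,1.2]);d=dirv(th,-13);xl=.4916+(y-.0557)*.1646;print('path',y,th)
  for X in [(xl-.09,y,z) for z in(.5,.4,.3,.25,.2,.15,.12,.1,.09)]+[(xl+s,y,.085) for s in(-.06,-.03,0,.02)]:
    q,c=ik(np.array(X),d,q); print(np.round(X,3),q.round(2),round(c,1))
E
```

```text
-0.1 38 0.0 [-0.55  0.71  2.37  2.79  0.61] 0.0 [-0.55  0.28  2.25  1.7   0.2 ]
-0.1 45 5.9 [-0.57  0.8   2.43  2.83  0.85] 0.0 [-0.59  0.33  2.35  2.41  0.38]
-0.1 52 21.1 [-0.56  0.87  2.43  2.85  1.  ] 3.2 [-0.61  0.41  2.43  2.62  0.62]
-0.1 60 36.2 [-0.55  0.98  2.43  2.87  1.23] 22.6 [-0.6   0.45  2.43  2.69  0.74]
-0.05 38 0.0 [-0.39  0.71  2.37  2.96  0.59] 0.0 [-0.39  0.28  2.25  1.97  0.11]
-0.05 45 4.0 [-0.39  0.81  2.43  2.99  0.87] 0.0 [-0.4   0.33  2.34  2.75  0.33]
-0.05 52 18.6 [-0.36  0.88  2.43  3.04  1.02] 1.3 [-0.42  0.42  2.43  2.88  0.62]
-0.05 60 32.5 [-0.31  1.    2.43  3.11  1.28] 20.1 [-0.37  0.47  2.43  2.99  0.75]
0.0 38 0.0 [-0.22  0.7   2.34  3.15  0.56] 0.0 [-0.22  0.29  2.22  3.25  0.04]
0.0 45 0.0 [-0.22  0.81  2.42  3.15  0.87] 0.0 [-0.22  0.34  2.31  3.16  0.3 ]
0.0 52 10.6 [-0.18  0.9   2.43  3.2   1.07] 0.0 [-0.22  0.43  2.4   3.15  0.59]
0.0 60 22.4 [-0.12  1.02  2.43  3.28  1.32] 12.4 [-0.17  0.51  2.43  3.23  0.81]
0.05 38 0.0 [-0.06  0.69  2.29  3.36  0.5 ] 1.6 [-0.06  0.31  2.19  4.5   0.1 ]
0.05 45 0.0 [-0.05  0.78  2.36  3.32  0.79] 0.0 [-0
[... 4131 characters left out ...]
.95  0.13  0.82] 0.0
[0.392 0.    0.4  ] [-0.37 -0.32  2.18  0.2   0.51] 0.0
[0.392 0.    0.3  ] [-0.37 -0.09  2.41  1.17  0.11] 0.0
[0.392 0.    0.25 ] [-0.3   0.07  2.43  2.83  0.1 ] 15.0
[0.392 0.    0.2  ] [-0.22  0.23  2.43  3.34  0.22] 31.0
[0.392 0.    0.15 ] [-0.16  0.42  2.43  3.43  0.37] 43.8
[0.392 0.    0.12 ] [-0.13  0.54  2.43  3.44  0.48] 49.6
[0.392 0.    0.1  ] [-0.11  0.63  2.43  3.44  0.56] 52.6
[0.392 0.    0.09 ] [-0.11  0.67  2.43  3.44  0.6 ] 53.8
[0.422 0.    0.085] [-0.14  0.73  2.43  3.32  0.7 ] 39.6
[0.452 0.    0.085] [-0.18  0.78  2.43  3.24  0.79] 24.3
[0.482 0.    0.085] [-0.21  0.82  2.43  3.17  0.87] 8.4
[0.502 0.    0.085] [-0.22  0.83  2.42  3.15  0.89] 0.0
```

```bash
python3 - <<'E'
from kin import *
for y in(-.06,-.03):
 for th in(31,34,37.5):
  d=dirv(th,-13.4);xl=.4916+(y-.0557)*.1646;print('path',y,th)
  q=np.array([-.267,.557,.3,.02,1.711])
  for X in [(.75,-.1,.7),(.6,-.08,.68),(.5,y,.65),(xl-.05,y,.6)]+[(xl-.03,y,z) for z in(.5,.4,.3,.25,.2,.16,.14,.12,.1,.08)]+[(xl+s,y,.08) for s in(-.015,.005)]:
    q,c=ik(np.array(X),d,q); 
    if X[2]<.45 or c>1: print(np.round(X,3),q.round(2),round(c,1))
E
```

```text
path -0.06 31
[ 0.443 -0.06   0.4  ] [-0.47 -0.14  1.94  0.17  0.81] 0.0
[ 0.443 -0.06   0.3  ] [-0.47  0.01  2.13  0.26  0.49] 0.0
[ 0.443 -0.06   0.25 ] [-0.47  0.12  2.22  0.42  0.3 ] 0.0
[ 0.443 -0.06   0.2  ] [-0.47  0.26  2.29  1.09  0.14] 0.0
[ 0.443 -0.06   0.16 ] [-0.47  0.39  2.35  2.35  0.17] 0.0
[ 0.443 -0.06   0.14 ] [-0.47  0.46  2.37  2.62  0.25] 0.0
[ 0.443 -0.06   0.12 ] [-0.47  0.53  2.39  2.76  0.33] 0.0
[ 0.443 -0.06   0.1  ] [-0.47  0.61  2.41  2.84  0.42] 0.0
[ 0.443 -0.06   0.08 ] [-0.47  0.69  2.42  2.89  0.51] 0.0
[ 0.458 -0.06   0.08 ] [-0.45  0.67  2.38  2.89  0.45] 0.0
[ 0.478 -0.06   0.08 ] [-0.42  0.66  2.32  2.89  0.39] 0.0
path -0.06 34
[ 0.443 -0.06   0.4  ] [-0.48 -0.16  1.98  0.2   0.75] 0.0
[ 0.443 -0.06   0.3  ] [-0.48  0.    2.17  0.35  0.41] 0.0
[ 0.443 -0.06   0.25 ] [-0.48  0.12  2.26  0.65  0.23] 0.0
[ 0.443 -0.06   0.2  ] [-0.48  0.27  2.34  1.88  0.15] 0.0
[ 0.443 -0.06   0.16 ] [-0.48  0.41  2.39  2.62  0.28] 0.0
[ 0.443 -0.06   0.14 ] [-0.48  0.49  2.42  2.75  0.37] 0.0
[ 0.443 -0.06   0.12 ] [-0.48  0.57  2.43  2.83  0.45] 0.9
[ 0.443 -0
[... 2185 characters left out ...]
0.33  0.69  2.35  3.03  0.5 ] 0.0
path -0.03 37.5
[ 0.447 -0.03   0.4  ] [-0.38 -0.17  2.02  0.15  0.64] 0.0
[ 0.447 -0.03   0.3  ] [-0.38  0.01  2.21  0.31  0.29] 0.0
[ 0.447 -0.03   0.25 ] [-0.38  0.13  2.3   0.97  0.11] 0.0
[ 0.447 -0.03   0.2  ] [-0.38  0.3   2.38  2.69  0.2 ] 0.0
[ 0.447 -0.03   0.16 ] [-0.38  0.45  2.43  2.92  0.4 ] 0.2
[ 0.447 -0.03   0.14 ] [-0.37  0.52  2.43  2.97  0.45] 4.1
[ 0.447 -0.03   0.12 ] [-0.36  0.59  2.43  3.01  0.51] 7.4
[ 0.447 -0.03   0.1  ] [-0.35  0.66  2.43  3.04  0.57] 10.1
[ 0.447 -0.03   0.08 ] [-0.34  0.73  2.43  3.06  0.63] 12.1
[ 0.462 -0.03   0.08 ] [-0.34  0.75  2.43  3.04  0.68] 4.3
[ 0.482 -0.03   0.08 ] [-0.33  0.74  2.4   3.04  0.65] 0.0
```

```bash
python3 -m crank '[[[-1,0,-0.3],0],[[-4,-0.3,-1.4],0],[[-8,-0.5,-2.8],0],[[-12.4,-0.8,-4.3],0],[[-16.9,-1,-5.8],0],[[-21.4,-1.3,-7.4],0],[[-25.9,-1.6,-8.9],0],[[-30.2,-1.9,-10.4],0],[[-34,-2.1,-11.7],0],[[-37,-2.3,-12.7],0]]' >/dev/null; python3 -m crank '[[[-2,-0.1,-0.7],0],[[-3.2,-0.2,-1.1],0],[[-3.7,-0.2,-1.3],0]]' >/dev/null;  python3 st.py
```

```text
12.0 [-0.377 -0.278  1.572  0.093  1.201  1.327] [ 0.4455 -0.0295  0.6015] [ 0.8 -0.2  0.3]
[[ 0.791 -0.157  0.591]
 [-0.09  -0.986 -0.141]
 [ 0.605  0.059 -0.794]]
```

```bash
python3 -m crank '[[[-0.6,0,0.8],0],[[-2.4,-0.2,3.2],0],[[-4.8,-0.5,6.4],0],[[-7.2,-0.7,9.5],0],[[-9.6,-0.9,12.7],0],[[-12.1,-1.2,15.9],0],[[-14.5,-1.4,19],0],[[-16.4,-1.6,21.5],0],[[-17.7,-1.7,23.2],0],[[-18.2,-1.8,23.8],0]]' >/dev/null; python3 st.py; python3 -m crank '[[[-1,-0.1,1.2],0],[[-2,-0.2,2.4],0],[[-3,-0.3,3.6],0],[[-4,-0.4,4.8],0],[[-5,-0.5,6.4],0],[[-5.5,-0.5,7.2],0],[[-5.5,-0.5,7.2],0],[[-5.5,-0.5,7.2],0]]' >/dev/null; python3 st.py
```

```text
13.0 [-0.376  0.008  2.213  0.3    0.293  1.074] [ 0.4447 -0.0292  0.2974] [-0.5 -0.1 -0.1]
[[ 0.796 -0.157  0.585]
 [-0.092 -0.986 -0.14 ]
 [ 0.599  0.057 -0.799]]
13.8 [-0.377  0.201  2.332  1.839  0.133 -0.48 ] [ 0.4494 -0.0178  0.2283] [ 0.1 -0.   1.4]
[[ 0.789 -0.133  0.601]
 [-0.09  -0.991 -0.1  ]
 [ 0.608  0.025 -0.793]]
```

```bash
python3 -m crank '[[[0,0,0],0],[[-0.5,0.2,0.6],0],[[-1.2,0.4,1.5],0],[[-2,0.6,2.5],0],[[-2.8,0.8,3.5],0],[[-3.7,0.9,4.5],0],[[-3.7,0.9,4.5],0]]' >/dev/null; python3 st.py
```

```text
14.5 [-0.421  0.411  2.426  2.687  0.364 -1.386] [ 0.4454 -0.0269  0.1695] [-0.8  0.6  0.6]
[[ 0.79  -0.132  0.599]
 [-0.092 -0.991 -0.097]
 [ 0.606  0.021 -0.795]]
```

```bash
python3 -m crank '[[[-2,0,-1.5],0]]' >/dev/null; python3 st.py; python3 -m crank '[[[-2.4,0,-1.8],0]]' >/dev/null; python3 -m crank '[[[-2.4,0,-1.8],0]]' >/dev/null; python3 st.py
```

```text
14.6 [-0.424  0.374  2.438  2.653  0.336 -1.354] [ 0.4344 -0.0239  0.177 ] [-0.5  0.8  1. ]
[[ 0.794 -0.132  0.593]
 [-0.092 -0.991 -0.098]
 [ 0.601  0.023 -0.799]]
14.8 [-0.414  0.243  2.44   2.376  0.196 -1.06 ] [ 0.4072 -0.0139  0.2007] [-0.7  1.1  0.2]
[[ 0.813 -0.136  0.567]
 [-0.095 -0.99  -0.102]
 [ 0.575  0.029 -0.817]]
```

```bash
python3 -m crank '[[[-3,0,1.5],0]]' >/dev/null; python3 -m crank '[[[-3.5,0,1.8],0]]' >/dev/null; python3 st.py; python3 -m crank '[[[-3.5,0,1.8],0]]' >/dev/null;python3 -m crank '[[[-3.5,0,1.8],0]]' >/dev/null; python3 st.py
```

```text
15.0 [-0.35   0.382  2.44   2.814  0.273 -1.451] [ 0.4184 -0.0073  0.1647] [ 0.5 -0.5  0.8]
[[ 0.829 -0.138  0.541]
 [-0.096 -0.99  -0.106]
 [ 0.55   0.036 -0.834]]
15.2 [-0.288  0.566  2.439  3.041  0.408 -1.623] [0.4264 0.0017 0.1129] [ 0.2 -0.5  0.7]
[[ 0.851 -0.143  0.505]
 [-0.102 -0.989 -0.108]
 [ 0.515  0.041 -0.856]]
```

```bash
python3 -m crank '[[[-0.3,0,1],0],[[-0.7,-0.1,2.2],0],[[-1.1,-0.2,3.2],0],[[-1.3,-0.3,3.9],0],[[-1.3,-0.3,3.9],0]]' >/dev/null; python3 st.py; python3 - <<'E'
from h import *
import cv2
snap('scene','s1.png');snap('wrist','w1.png')
b=cv2.imread('pics/w1.png');a=cv2.imread('pics/s1.png')[190:430,200:440]
a=cv2.resize(a,(480,480),interpolation=cv2.INTER_CUBIC)
b=cv2.resize(b,(320,240)); o=np.zeros((480,800,3),np.uint8);o[:,:480]=a;o[:240,480:]=b;cv2.imwrite('pics/m1.png',o)
E
```

```text
15.7 [-0.277  0.721  2.44   3.077  0.558 -1.652] [0.4354 0.0021 0.0719] [0.1 0.1 0.2]
[[ 0.853 -0.142  0.502]
 [-0.102 -0.989 -0.107]
 [ 0.511  0.04  -0.858]]
```

View pics/m1.png

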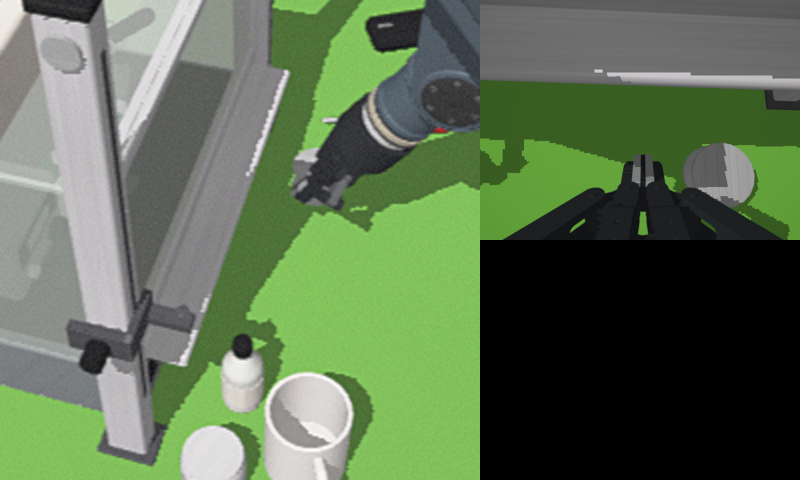

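The view shows the shut fingertips in front of and below the lip, with the reel and bottle clear of the hand. Next I'll move in under the lip.

```bash
python3 -m crank '[[[0.5,0,0.3],0],[[1.5,0,0.9],0],[[2.6,0,1.6],0],[[3.6,0,2.2],0],[[4.5,0.1,2.7],0],[[4.9,0.1,2.9],0],[[4.9,0.1,2.9],0]]'; python3 -m crank '[[[0.2,0,-0.3],0],[[0.4,0,-0.7],0],[[0.6,0,-1.1],0],[[0.75,0,-1.3],0],[[0.75,0,-1.3],0]]';python3 st.py; python3 - <<'E'
from h import *
import cv2
snap('scene','s2.png');snap('wrist','w2.png')
b=cv2.imread('pics/w2.png');a=cv2.imread('pics/s2.png')[190:430,200:440]
a=cv2.resize(a,(480,480),interpolation=cv2.INTER_CUBIC)
b=cv2.resize(b,(320,240)); o=np.zeros((480,800,3),np.uint8);o[:,:480]=a;o[:240,480:]=b;cv2.imwrite('pics/m2.png',o)
E
```

```text
t: 16.5
tcp_pos: [0.492, -0.0077, 0.0737]
tool_rot: [0.961, -0.064, 0.265, 0.039]
force: [-0.0, 0.2, -1.0]
finger_gap: 0.002
t: 17.0
tcp_pos: [0.4895, -0.0065, 0.0878]
tool_rot: [0.962, -0.064, 0.262, 0.039]
force: [-2.4, 1.8, -0.1]
finger_gap: 0.002
17.0 [-0.255  0.628  2.283  3.071  0.306 -1.621] [ 0.4895 -0.0065  0.0878] [-2.4  1.8 -0.1]
[[ 0.854 -0.143  0.5  ]
 [-0.102 -0.989 -0.109]
 [ 0.51   0.042 -0.859]]
```

View pics/m2.png

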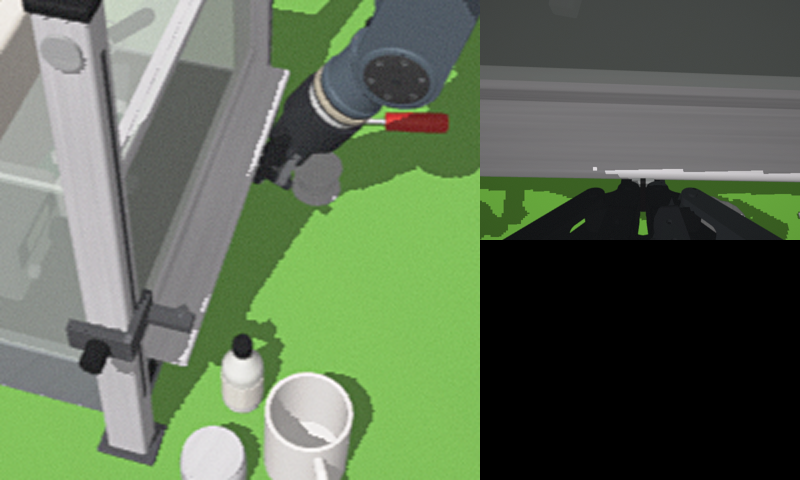

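The fingertips are under the lip and just touching it (about 3 N). At this y the wrist would pass through its singularity on the way up, so I'll lower slightly and slide right along the lip, then check the kinematics of the lift.

```bash
python3 -m crank '[[[-0.6,0.3,0.8],0],[[-0.6,1.5,0.8],0],[[-0.6,2.9,0.8],0],[[-0.6,4.2,0.8],0],[[-0.6,5.1,0.8],0],[[-0.6,5.4,0.8],0]]' >/dev/null;python3 st.py; python3 - <<'E'
from kin import *
from station import manip
s=manip.sense();q=s['q'][:5];d=Ro.from_quat(s['tool_rot']).as_matrix()[:,2]
for z in np.arange(.08,.23,.01):
    q,c=ik(np.array([*s['tcp_pos'][:2],z]),d,q);print(z.round(3),q.round(2),round(c,2))
E
```

```text
17.7 [-0.425  0.655  2.307  2.839  0.368 -1.55 ] [ 0.4829 -0.0618  0.0803] [0.4 0.3 0.3]
[[ 0.852 -0.145  0.503]
 [-0.103 -0.989 -0.11 ]
 [ 0.514  0.042 -0.857]]
0.08 [-0.43  0.66  2.31  2.84  0.38] 0.0
0.09 [-0.43  0.63  2.31  2.81  0.34] 0.0
0.1 [-0.43  0.59  2.3   2.77  0.3 ] 0.0
0.11 [-0.43  0.56  2.29  2.72  0.27] 0.0
0.12 [-0.43  0.53  2.29  2.66  0.23] 0.0
0.13 [-0.43  0.5   2.28  2.56  0.2 ] 0.0
0.14 [-0.43  0.47  2.27  2.44  0.17] 0.0
0.15 [-0.43  0.44  2.26  2.25  0.14] 0.0
0.16 [-0.43  0.41  2.25  1.99  0.12] 0.0
0.17 [-0.43  0.38  2.24  1.64  0.11] 0.0
0.18 [-0.43  0.35  2.23  1.29  0.11] 0.0
0.19 [-0.43  0.32  2.21  0.99  0.13] 0.0
0.2 [-0.43  0.3   2.2   0.78  0.15] 0.0
0.21 [-0.43  0.27  2.19  0.63  0.18] 0.0
0.22 [-0.43  0.25  2.18  0.53  0.22] 0.0
0.23 [-0.43  0.22  2.16  0.45  0.25] 0.0
```

```bash
python3 -m crank '[[[0.15,0,-0.25],0],[[0.4,0,-0.6],0],[[0.65,0,-1],0],[[0.9,0,-1.45],0],[[1.15,0.1,-1.9],0],[[1.4,0.1,-2.35],0],[[1.65,0.1,-2.8],0],[[1.9,0.1,-3.2],0],[[2.1,0.2,-3.5],0],[[2.15,0.2,-3.6],0]]';python3 -m crank '[[[0.2,0,-0.3],0],[[0.45,0,-0.7],0],[[0.7,0.05,-1.1],0],[[0.95,0.1,-1.5],0],[[1.2,0.1,-1.9],0],[[1.4,0.1,-2.3],0],[[1.6,0.1,-2.6],0],[[1.75,0.1,-2.9],0],[[1.8,0.15,-3],0],[[1.8,0.15,-3],0]]'; python3 st.py; python3 - <<'E'
from h import *
import cv2
snap('scene','s3.png');snap('top','t3.png');snap('wrist','w3.png')
a=cv2.imread('pics/s3.png')[200:400,220:380];a=cv2.resize(a,(480,600),interpolation=cv2.INTER_CUBIC)
t=cv2.imread('pics/t3.png')[190:290,180:400];t=cv2.resize(t,(320,146));b=cv2.resize(cv2.imread('pics/w3.png'),(320,240))
o=np.zeros((600,800,3),np.uint8);o[:,:480]=a;o[:240,480:]=b;o[240:386,480:]=t;cv2.imwrite('pics/m3.png',o)
E
```

```text
t: 18.7
tcp_pos: [0.481, -0.0601, 0.1225]
tool_rot: [0.962, -0.063, 0.263, 0.039]
force: [-2.5, 3.5, -2.9]
finger_gap: -0.0
t: 19.7
tcp_pos: [0.4812, -0.0601, 0.1572]
tool_rot: [0.962, -0.063, 0.263, 0.039]
force: [-4.9, 1.6, -0.2]
finger_gap: 0.002
19.7 [-0.423  0.415  2.252  2.031  0.12  -0.726] [ 0.4812 -0.0601  0.1572] [-4.9  1.6 -0.2]
[[ 0.853 -0.142  0.501]
 [-0.102 -0.989 -0.108]
 [ 0.511  0.041 -0.858]]
```

View pics/m3.png

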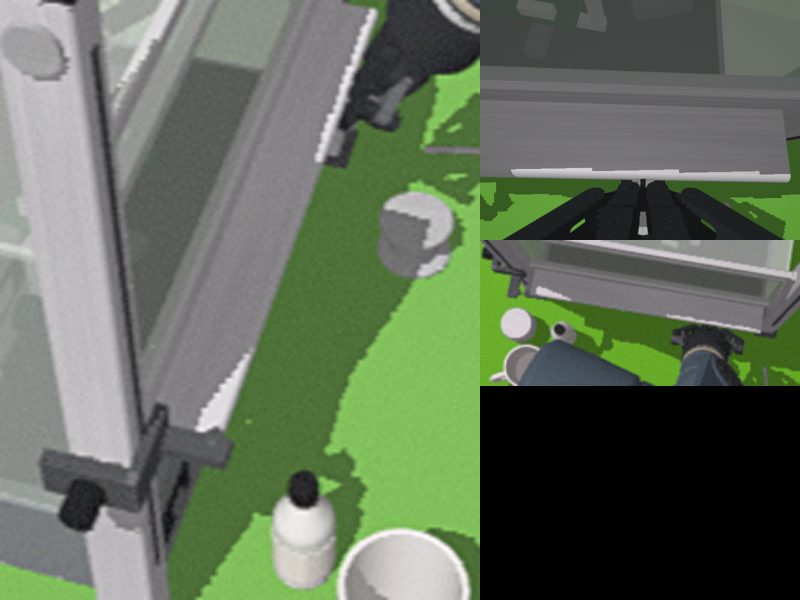

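```bash
cat > lipz.py <<'E'
from h import *
import sys
from scipy.ndimage import gaussian_filter1d
# register lip height: predict pixels of lipR corner for z
def rowz(f,X,v):
    zs=np.arange(.09,.3,.0005);return zs[np.argmin([abs(proj(f,[*X,z])[1]-v) for z in zs])]
E
python3 - <<'E'
from lipz import *
R=[.45835,-.1463];L=[.52486,.25779]
print(rowz('scene0.png',R,210+47/3),rowz('s3.png',R,200+8/3))
for z in(.12,.18,.19,.2): print(z,proj('s3.png',[*R,z]),proj('s3.png',[*L,z]))
print('tip tongue',proj('s3.png',[.512,.2807,.228]))
# difference image of scene: correlate a strip along the lip front edge, find z by template: mean gradient along predicted edge line
def score(f,z):
    im=cv2.GaussianBlur(cv2.cvtColor(cv2.imread('pics/'+f),cv2.COLOR_BGR2GRAY),(0,0),.7).astype(float)
    L3=np.array([*L,z]);R3=np.array([*R,z]);n=np.array([.987,-.162,0])*.004;s=[]
    for t in np.linspace(.25,.7,120):
        X=L3+(R3-L3)*t
        a=[cv2.getRectSubPix(im.astype(np.float32),(1,1),tuple(map(float,proj(f,X+k*n))))[0,0] for k in(1,-1)]
        s.append(a[0]-a[1])
    return np.mean(s)
for f in('scene0.png','s3.png','top0.png','t3.png'):
    zs=np.arange(.09,.26,.001);sc=[score(f,z) for z in zs];i=np.argsort(sc)[::-1][:4];print(f,zs[i].round(3),np.array(sc)[i].round(1))
E
```

```text
0.12100000000000002 0.1945000000000001
0.12 (np.float64(343.7903287533857), np.float64(225.98810238007562)) (np.float64(292.5757156909852), np.float64(370.94166728269374))
0.18 (np.float64(344.6037890541862), np.float64(207.37637330219312)) (np.float64(291.3763508312576), np.float64(353.43263045465847))
0.19 (np.float64(344.744799065892), np.float64(204.15010628885082)) (np.float64(291.16617266000327), np.float64(350.3643253337493))
0.2 (np.float64(344.8874329562659), np.float64(200.88668541588237)) (np.float64(290.9528821530627), np.float64(347.25058449766954))
tip tongue (np.float64(295.8272868606703), np.float64(350.11329778993525))
scene0.png [0.115 0.116 0.114 0.117] [47.8 47.7 47.6 47.5]
s3.png [0.186 0.187 0.185 0.188] [49.3 49.3 49.2 49. ]
top0.png [0.11  0.111 0.109 0.112] [48.7 48.7 48.7 48.6]
t3.png [0.181 0.18  0.182 0.179] [53.8 53.8 53.8 53.6]
```

The lip has risen about 71 mm to roughly 0.189, and the pointer is at about 0.228. I'll raise it another 32 mm and then compare the two close up.

```bash
python3 -m crank '[[[0.15,0,-0.25],0],[[0.35,0,-0.6],0],[[0.6,0.05,-1],0],[[0.8,0.05,-1.35],0],[[1,0.1,-1.7],0],[[1.2,0.1,-2.05],0],[[1.4,0.1,-2.35],0],[[1.55,0.1,-2.6],0],[[1.65,0.13,-2.75],0],[[1.65,0.13,-2.75],0]]'; python3 st.py; python3 - <<'E'
from h import *
import cv2
snap('scene','s4.png');snap('top','t4.png')
a=cv2.imread('pics/s4.png')[320:380,250:310];a=cv2.resize(a,(480,480),interpolation=cv2.INTER_CUBIC)
t=cv2.imread('pics/t4.png')[205:245,190:230];t=cv2.resize(t,(320,320),interpolation=cv2.INTER_CUBIC)
o=np.zeros((480,800,3),np.uint8);o[:,:480]=a;o[:320,480:]=t;cv2.imwrite('pics/m4.png',o)
E
```

```text
t: 20.85
tcp_pos: [0.4812, -0.0598, 0.189]
tool_rot: [0.962, -0.064, 0.263, 0.038]
force: [-5.6, -1.1, -0.0]
finger_gap: 0.002
20.85 [-0.424  0.325  2.216  0.98   0.132  0.332] [ 0.4812 -0.0598  0.189 ] [-5.6 -1.1 -0. ]
[[ 0.854 -0.142  0.501]
 [-0.102 -0.989 -0.106]
 [ 0.51   0.039 -0.859]]
```

View pics/m4.png

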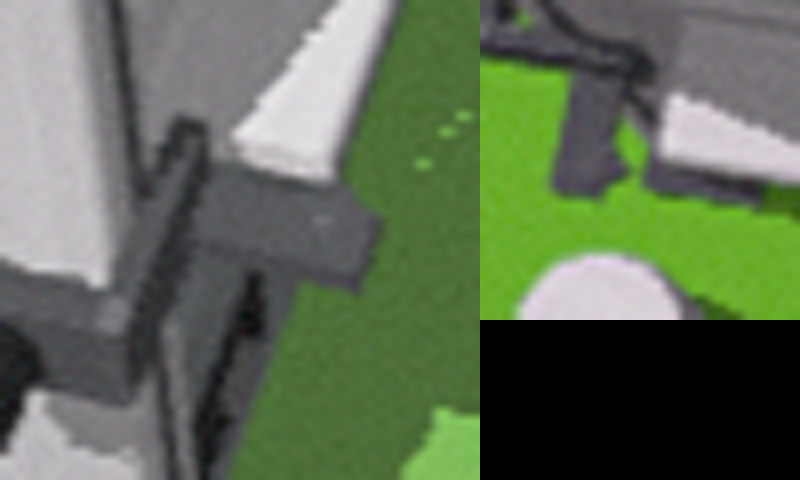

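```bash
python3 - <<'E'
from h import *
A,e=tri(('s4.png',295,356.25),('t4.png',199.1,228.8));print('bottom near corner',A,e)
B,e=tri(('s4.png',297.5,346.9),('t4.png',205.1,229.0));print('top end corner',B,e)
C,e=tri(('s4.png',250+350/8,320+186/8),('t4.png',190+152/8,205+170/8));print('chamfer',C,e)
# lip left front top corner/bottom: scene (333,180); top (662,160)
D,e=tri(('s4.png',250+333/8,320+178/8),('t4.png',190+181/8,205+160/8));print('lip corner',D,e)
E
sed -n 1,1p /dev/null; python3 - <<'E'
import sys;sys.path.insert(0,'.')
import os;os.chdir('.')
from h import *
R=[.45835,-.1463];L=[.52486,.25779]
def score(f,z):
    im=cv2.GaussianBlur(cv2.cvtColor(cv2.imread('pics/'+f),cv2.COLOR_BGR2GRAY),(0,0),.7).astype(np.float32)
    L3=np.array([*L,z]);R3=np.array([*R,z]);n=np.array([.987,-.162,0])*.004;s=[]
    for t in np.linspace(.2,.6,120):
        X=L3+(R3-L3)*t
        a=[cv2.getRectSubPix(im,(1,1),tuple(map(float,proj(f,X+k*n))))[0,0] for k in(1,-1)]
        s.append(a[0]-a[1])
    return np.mean(s)
for f in('scene0.png','s3.png','s4.png','top0.png','t4.png'):
    zs=np.arange(.09,.26,.001);sc=[score(f,z) for z in zs];i=np.argsort(sc)[::-1][:4];print(f,zs[i].round(3),np.array(sc)[i].round(1))
E
```

```text
bottom near corner [0.51227654 0.29099953 0.22494359] [np.float64(0.0001823752017860836), np.float64(0.00018237520178598611)]
top end corner [0.51046104 0.27511175 0.22995018] [np.float64(0.0006699142332513225), np.float64(0.0006699142332513526)]
chamfer [0.51820068 0.26635454 0.22670464] [np.float64(0.0005390055866166328), np.float64(0.0005390055866169112)]
lip corner [0.52317898 0.25907645 0.21811316] [np.float64(0.0004103638591990479), np.float64(0.0004103638591990765)]
scene0.png [0.112 0.113 0.111 0.114] [35.3 35.3 35.2 35.2]
s3.png [0.183 0.184 0.182 0.185] [37.7 37.6 37.6 37.4]
s4.png [0.219 0.218 0.22  0.217] [45.8 45.7 45.6 45.4]
top0.png [0.111 0.112 0.11  0.113] [36.5 36.4 36.4 36.4]
t4.png [0.214 0.213 0.215 0.212] [46.  46.  45.9 45.8]
```

```bash
python3 - <<'E'
from h import *
L=[.52486,.25779];M=[.5085,.158]
c=lambda X:tuple(((np.array(proj('s4.png',X))-[250,320])*8).round(0))
for z in(.210,.215,.22,.225,.23):print(z,c([*L,z]),c([.5085+.0,.158,z]))
# intensity profiles across lip front edge in scene for frames, at mid-lip point, along +x_lip direction projected
im={f:cv2.cvtColor(cv2.imread('pics/'+f),cv2.COLOR_BGR2RGB).astype(np.float32) for f in('scene0.png','s3.png','s4.png')}
R=np.array([.45835,-.1463]);Lp=np.array(L)
for f,z0 in(('scene0.png',.1175),('s3.png',.1885),('s4.png',.2205)):
    out=[]
    for dz in np.arange(-.016,.0161,.002):
        v=[cv2.getRectSubPix(im[f],(1,1),tuple(map(float,proj(f,[*(Lp+(R-Lp)*t),z0+dz]))))[0,0] for t in np.linspace(.2,.55,150)]
        out.append(np.mean(np.array(v),0))
    print(f,[(int(o[0]),int(o[1]-o[0])) for o in out])
E
```

```text
0.21 (np.float64(326.0), np.float64(193.0)) (np.float64(455.0), np.float64(-155.0))
0.215 (np.float64(325.0), np.float64(180.0)) (np.float64(454.0), np.float64(-168.0))
0.22 (np.float64(324.0), np.float64(167.0)) (np.float64(454.0), np.float64(-182.0))
0.225 (np.float64(323.0), np.float64(154.0)) (np.float64(453.0), np.float64(-195.0))
0.23 (np.float64(322.0), np.float64(141.0)) (np.float64(453.0), np.float64(-208.0))
scene0.png [(75, 31), (78, 28), (82, 25), (87, 22), (92, 18), (98, 14), (104, 11), (109, 7), (114, 4), (119, 1), (122, 0), (125, -1), (127, -2), (128, -2), (128, -2), (128, -2), (128, -2)]
s3.png [(77, 34), (80, 32), (84, 29), (89, 25), (96, 20), (103, 15), (109, 11), (116, 7), (121, 3), (126, 0), (130, -1), (133, -2), (135, -2), (136, -2), (136, -2), (135, -2), (135, -2)]
s4.png [(76, 24), (78, 20), (82, 15), (87, 10), (94, 5), (101, 1), (108, 0), (115, -1), (121, -2), (126, -2), (130, -2), (133, -2), (136, -2), (137, -2), (139, -1), (140, -1), (141, -1)]
```

Profile matching puts the lip at about 0.2205 and the tongue's mid-height at about 0.227, so I'll give it a last 6 mm nudge. Then I'll back away along -x and slightly down.

```bash
python3 -m crank '[[[0.1,0,-0.17],0],[[0.2,0,-0.35],0],[[0.31,0.02,-0.52],0],[[0.31,0.02,-0.52],0],[[0.31,0.02,-0.52],0]]'; python3 -m crank '[[[-0.5,0,0],0],[[-1.5,0,-0.3],0],[[-3,0,-1.2],0],[[-4.7,0,-2.2],0],[[-6.2,0,-3.2],0],[[-7,0,-3.6],0],[[-7,0,-3.6],0]]'; python3 st.py; python3 - <<'E'
from h import *
import cv2
snap('scene','s5.png');snap('top','t5.png')
a=cv2.imread('pics/s5.png')[320:380,250:310];a=cv2.resize(a,(480,480),interpolation=cv2.INTER_CUBIC)
b=cv2.resize(cv2.imread('pics/s5.png')[160:400,240:400],(320,480))
o=np.hstack([a,b]);cv2.imwrite('pics/m5.png',o)
im=cv2.cvtColor(cv2.imread('pics/s5.png'),cv2.COLOR_BGR2RGB).astype(np.float32)
R=np.array([.45835,-.1463]);Lp=np.array([.52486,.25779]);f='s5.png'
for z0 in(.2225,.2245,.2265,.2285):
    print(z0,[int(np.mean([cv2.getRectSubPix(im,(1,1),tuple(map(float,proj(f,[*(Lp+(R-Lp)*t),z0+dz]))))[0,0,0] for t in np.linspace(.2,.55,150)])) for dz in np.arange(-.016,.0161,.002)])
E
```

```text
t: 21.45
tcp_pos: [0.4812, -0.0598, 0.1949]
tool_rot: [0.962, -0.064, 0.263, 0.038]
force: [-5.2, -1.1, -1.6]
finger_gap: -0.002
t: 22.15
tcp_pos: [0.4047, -0.0498, 0.191]
tool_rot: [0.961, -0.064, 0.265, 0.039]
force: [1.1, 0.7, 0.5]
finger_gap: -0.003
22.15 [-0.517  0.248  2.397  1.732  0.157 -0.505] [ 0.4047 -0.0498  0.191 ] [1.1 0.7 0.5]
[[ 0.852 -0.144  0.504]
 [-0.103 -0.989 -0.109]
 [ 0.514  0.041 -0.857]]
0.2225 [73, 72, 72, 72, 75, 80, 87, 95, 103, 111, 118, 124, 130, 133, 136, 137, 139]
0.2245 [72, 72, 72, 75, 80, 87, 95, 103, 111, 118, 124, 130, 133, 136, 137, 139, 140]
0.2265 [72, 72, 75, 80, 87, 95, 103, 111, 118, 124, 130, 133, 136, 137, 139, 140, 140]
0.2285 [72, 75, 80, 87, 95, 103, 111, 118, 124, 130, 133, 136, 137, 139, 140, 140, 140]
```

View pics/m5.png

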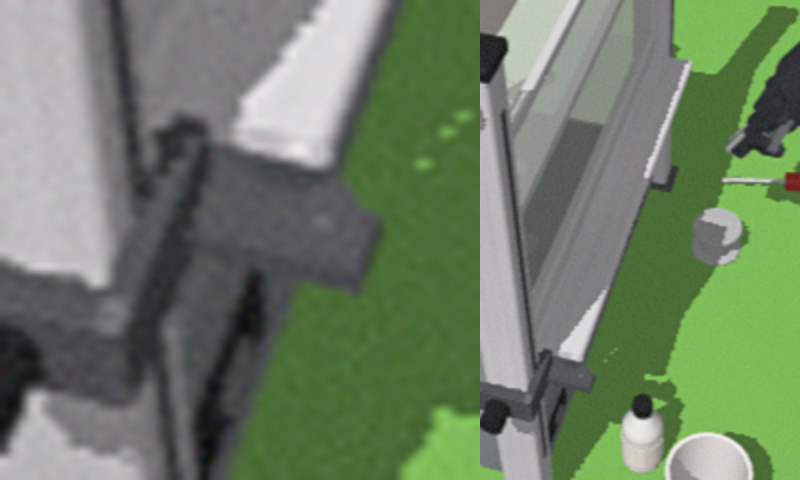

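The window stands at about 0.226 and the hand is clear. There is time for a close check of the pointer and the lip's end from two wrist-camera positions.

```bash
python3 -m crank '[[[0.5,0,-0.8],0],[[1.5,0.1,-2.5],0],[[3,0.2,-5],0],[[4.5,0.4,-7.5],0],[[5.4,0.5,-9],0],[[5.7,0.5,-9.4],0],[[5.7,0.5,-9.4],0]]' >/dev/null; python3 -m crank '[[[-0.1,-1,-0.1],0],[[-0.4,-4,-0.4],0],[[-0.8,-8,-0.8],0],[[-1.2,-12,-1.3],0],[[-1.6,-15.5,-1.7],0],[[-1.8,-18,-1.9],0],[[-1.9,-19,-2],0],[[-1.9,-19,-2],0]]' >/dev/null; python3 st.py; python3 - <<'E'
from h import *
snap('wrist','wa.png')
E
python3 -m crank '[[[0.5,0,-0.8],0],[[1.5,0.1,-2.5],0],[[3,0.2,-5],0],[[5,0.4,-8.4],0],[[6.4,0.5,-11],0],[[7,0.5,-12],0],[[7,0.5,-12],0]]' >/dev/null; python3 - <<'E'
from h import *
snap('wrist','wb.png')
a=cv2.imread('pics/wa.png');b=cv2.imread('pics/wb.png')
cv2.imwrite('pics/m6.png',np.hstack([cv2.resize(a,(400,300)),cv2.resize(b,(400,300))]))
X=[.5123,.283,.227]
for f in('wa.png','wb.png'): print(proj(f,X),proj(f,[.52486,.25779,.2265]))
E
```

```text
23.75 [ 0.238  0.039  2.099 -0.438  0.549  2.258] [0.4073 0.1453 0.3009] [ 0.4 -0.8 -1.3]
[[ 0.852 -0.137  0.505]
 [-0.097 -0.99  -0.105]
 [ 0.514  0.041 -0.857]]
(np.float64(64.2885334365468), np.float64(184.86019368996637)) (np.float64(107.95898362721692), np.float64(160.62859936831273))
(np.float64(147.16379679967054), np.float64(240.83256971943885)) (np.float64(174.23149332781304), np.float64(224.27614810688075))
```

View pics/m6.png

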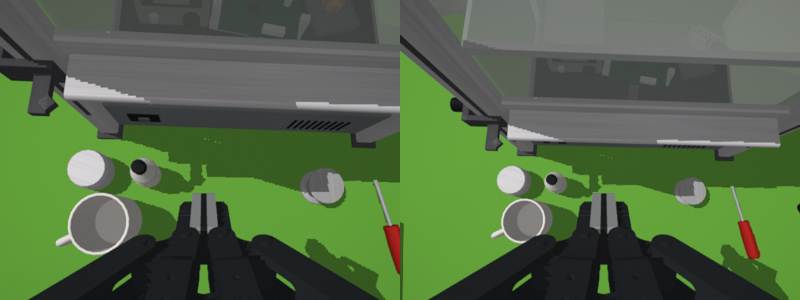

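```bash
python3 - <<'E'
import cv2,numpy as np
a=cv2.imread('pics/wa.png')[110:200,30:130];b=cv2.imread('pics/wb.png')[190:250,120:200]
a=cv2.resize(a,(400,360),interpolation=cv2.INTER_CUBIC);b=cv2.resize(b,(400,300),interpolation=cv2.INTER_CUBIC)
o=np.zeros((360,800,3),np.uint8);o[:,:400]=a;o[:300,400:]=b;cv2.imwrite('pics/m7.png',o)
E
```

```text
(no output)
```

View pics/m7.png

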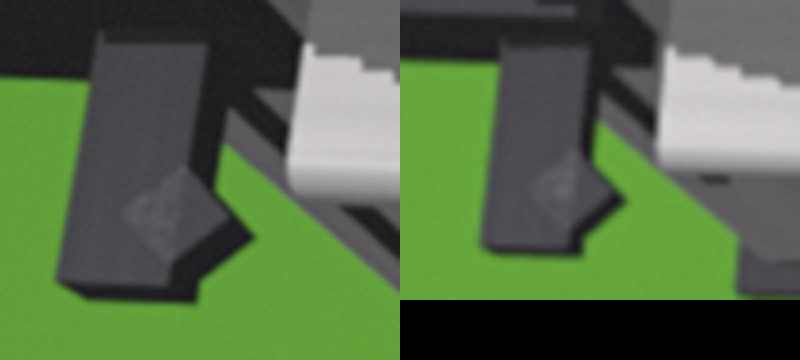

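```bash
python3 - <<'E'
from h import *
a=lambda u,v:('wa.png',30+u/4,110+v/4)
b=lambda u,v:('wb.png',120+(u-400)/5,190+v/5)
for n,p,q in(('tongue top left end',a(57,281),b(482,245)),('tongue top right at root',a(208,44),b(592,46)),('diamond tip low',a(253,237),b(625,200)),('diamond top-back',a(185,165),b(572,150)),('lip top front',a(289,165),b(659,152)),('lip bottom front',a(293,190),b(661,168)),('lip shadow corner',a(306,45),b(671,48))):
    print(n,*tri(p,q))
s=manip.sense();print(s['t'],s['tcp_pos'],s['force'].round(1))
im={f:cv2.cvtColor(cv2.imread('pics/'+f),cv2.COLOR_BGR2RGB) for f in('s5.png',)}
E
```

```text
tongue top left end [0.51291877 0.28951661 0.23510192] [np.float64(9.53256684212248e-05), np.float64(9.532566842121593e-05)]
tongue top right at root [0.54802606 0.26824931 0.23445669] [np.float64(0.00023856326469872243), np.float64(0.0002385632646986926)]
diamond tip low [0.52066967 0.26672681 0.22591657] [np.float64(4.032430480053329e-05), np.float64(4.03243048005043e-05)]
diamond top-back [0.52958051 0.27314791 0.23277597] [np.float64(0.0003560200892432291), np.float64(0.00035602008924324736)]
lip top front [0.52566133 0.25644992 0.23697412] [np.float64(0.00030789839158951355), np.float64(0.0003078983915894015)]
lip bottom front [0.52366776 0.25750123 0.23333102] [np.float64(0.00013226923700216005), np.float64(0.00013226923700211297)]
lip shadow corner [0.54518687 0.25354955 0.23607146] [np.float64(0.0001417232029722461), np.float64(0.00014172320297227607)]
24.55 [0.40524771 0.14180995 0.43966918] [-0.3  0.8  0. ]
```

The wrist views put the tongue's top at about 0.2345 and the lip's top at about 0.2365. With 8 and 10 mm thicknesses, their centres agree to about 1–2 mm. The hand is clear, so I'm handing in.

```bash
python3 -c "
from station import manip
print(manip.sign_off())"
```

```text
the job is handed in; nothing more can be done
None
```

The window is up with its lip level with the pointer, to within about 1–2 mm by my last measurements. The hand is clear, and I handed the job in at about 24.6 s.

- **How it was done:** The moves only allow spin about the tool's axis, so I tilted the tool about 31° forward by overreaching in free space. I put the shut fingertips under the lip, right of its middle, and raised it about 109 mm without pinching. Push forces read about 5–6 N. I then backed straight away.
- **Height check:** The scene and top cameras put the lip's centre at about 0.226 m and the pointer's at about 0.227 m. Two wrist views from close by gave about 0.2315 m and 0.2305 m. The cameras differ by about 4 mm in absolute height, within about twice the stated calibration error, but both show the lip and pointer level. One reading disagreed: the lip's lower edge in the wrist views came out about 6 mm too high for the lip's 10 mm thickness. I took it as a misread edge.
- **Stayed put:** The lip was still level with the pointer in those wrist views, about 2–3 s after release.
- **Other objects:** The bottle, reel, mug, tin and screwdriver look undisturbed in the last pictures. I did not measure them, and the mouse was out of view.
- **Things that could count against it:** An abrupt stop in my first test move gave wrist forces of about 115 N, just under the 120 N limit. Joint 3 also read 0.217 against its stated lower limit of 0.22 then, and sat at its upper limit of 2.44 for part of the approach.

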